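# Tap a drum stave home in the drilling jig

## Robot

A 7-joint arm with a two-finger parallel gripper is mounted at the origin on the work surface. World frame = base frame: x ahead of the robot, y to its left, z up, the work surface at z = 0. Lengths are in m, angles in rad, forces in N, time in s.
With the tool pointing down it reaches from about 0.4 to 0.75 m from the base axis. Payload 19.5 kg.
Tool frame: the origin (TCP) lies midway between the tips of the shut fingers; the grasp point (between the pads) lies 19 mm behind it; z points along the fingers, y is the direction in which the jaws open and shut (so a half turn about z gives the same grasp; the last joint's range is limited). The gripper opens to 85 mm and grips with 20 to 120 N. Pads are 22 mm wide; open, the fingers measure 114 mm over their backs; the gripper's body (76 mm by 85 mm) begins 54 mm behind the grasp point. The pads swing forward as they close: fully open they stand 13 mm farther back than shut.
Start: joints at [-1.379, 0.707, -0.028, 1.485, 0.022, 0.951, -0.075], TCP at [0.133, 0.559, 0.206] pointing down, gripper open.
Joint ranges: [-2.71, 2.71], [-0.32, 2.16], [-1.57, 1.52], [0, 2.45], [-1.46, 4.6], [0, 2.02], [-2.83, 2.83]. Speed limits (rad/s): [1.89, 1.89, 2.57, 2.57, 3.01, 3.01, 3.01].

## Interface

Orientations are given as a unit quaternion [w, x, y, z].
In Python, from station import get_obs, get_image, camera_params, hand_in gives the robot as it stands.
- The arm moves only by the tool send_rows, never from a script. Its argument "motion" is one flat list of numbers, 5 for each row, row after row: the shift along the tool's x, y, z in cm, then the turn about the tool's z in rad, then the opening, from 0 (shut) to 1 (fully open). A call has 1 to 10 rows; each row is the pose to reach, as a shift and turn from the pose commanded when the call began, along the tool's axes at that moment; what a row does not reach only later rows make up. A row lasts 1/8 s, in which the tool goes at most 62.5 mm and 10.7 degrees, less where a joint would pass 70% of its speed; a pose out of reach is approached as far as the arm can. A call with a gripper value outside its range is refused whole. The fingers move at their own pace and stop on an object; "force" is the grip in N (left out, the last holds). Time passes only in rows, so rows that repeat a pose let the fingers close. It gives the time, the measured TCP pose, the force and the opening at its end, in the units of the state.
- get_obs(): the state, without advancing time (a new reading comes with each control period).
- get_image(name): name is "scene" or "top"; returns the picture (420x560x3 uint8, red, green, blue); there is no depth.
- camera_params(name): a dict with "K" (3x3 intrinsics, pixels), "extrinsics" (4x4, takes a point from world to camera coordinates). Camera axes: x right, y down, z forward; pixel columns grow to the right and rows downward; lengths in m; the calibration is good to about 2 mm. A picture is of the moment at which its call begins. camera_params takes no time and is no camera call.
- hand_in(): hands the job in, once; it reports no verdict.
The state is a dict: "time": time; "qpos": joint angles; "qd": joint speeds; "joint_torque": joint torques, N m; "ee_pos": TCP position; "eef_rot": TCP orientation; "contact_force": force on the tool from outside, world axes, zero at the start; "wrist_torque": the same for the moment, N m; "gripper_width": finger opening in m.
Only numpy, scipy, OpenCV 4.12 (cv2) and the standard library are available. Lean on these libraries where they do the work, as an engineer would, in place of code of your own. Each camera call takes 0.05 s, during which the arm holds its last target.

## Task

Pick up the tapping block with the orange head (not the steel-headed one, leave that where it stands) and, holding it, nudge the dark walnut stave along the jig's channel in several short, gentle taps, drawing the tool back clear of the stave after each, until the stave's hidden end meets the stop under the red cover. Touch the stave with nothing but the orange head, then stand the tapping block upright on the bench, off the jig, and let go of it.

Things in the scene. Friction and masses are not known exactly. Their poses are not given: they have to be found in the camera images.
- tapper_mid (a point): Tapping block: square orange rubbery head 44 x 44 mm, 36 mm tall, with an upright square wooden handle 28 x 28 mm, 72 mm tall, on top; 108 mm in all, 0.25 kg, standing on its head on the bench. The point is its centre, 54 mm above its underside. z up; x and y square to the faces of head and handle. Any side of the head may strike. Grip the handle, about 20 mm above this point.
- steelblock_mid (a point): Bystander: a block of the same shape, sizes, wooden handle, point and axes as the tapping block, but with a grey steel head, which would bruise the wood. The two stand about 150 mm apart to the right of the jig, in either order. Leave it alone.
- walnut_mid (a point): Walnut stave: dark brown bar 165 mm long (x), 58 wide (y), 28 thick, 0.17 kg, lying along the jig's channel, its x along the jig's x. The point is its centre. Its near end (82.5 mm to -x of the point) is the one to tap; the far end is under the cover, 45 to 75 mm short of the stop. It stays where it is left. The loose pale maple stave and glue bottle nearby are not needed.
- jig: Fixed drilling jig: white base 360 (x) x 100 x 12 mm. Origin: middle of its underside, on the bench; z up, x along the channel to the covered end, roughly to the robot's left. Stave top is 40 mm above the bench, two wooden fences 20 mm; channel 61 wide. Red cover: x = 50 to 170 mm, top 55 above the bench; it hides the rigid stop, face at x = 130 mm. Stave home: near end at x = -35, centre at 47.5 mm.
There are look-alikes about, which are no part of the job. What is shaped like the part that bears tapper_mid but blue is not meant.

How it is judged:
By the outcome, as a careful person would: the job done as asked, in the order asked, and still so for the second after the job is handed in, with the robot touching nothing.
It also fails if it takes over 51 s, if anything falls off the work surface, if the arm or the gripper's body presses on something with over 40 N, if the wrist force passes 120 N, or if a joint passes its speed limit or range.

## Working session

There is one attempt and no reset: what is moved stays moved. The work goes in short steps, Python scripts to look and compute and a tool call to move; the robot and the scene stay as the last step left them, time stands still between calls to the robot, and variables do not carry over. Pictures are saved under pics/ and viewed, and the job is handed in when it is done.

Besides the shell and the picture viewer there is one more tool, called as name(argument=value, ...) on one line, values as JSON. send_rows: Moves the arm, as the interface text tells. Its arguments: {"type":"object","properties":{"motion":{"type":"array"},"force":{"type":"number"}},"required":["motion"]}

```bash
mkdir -p pics; cat > h.py <<'E'
import numpy as np, cv2
from station import *
def save(n,im): cv2.imwrite('pics/'+n, im[:,:,::-1])
def ray(cam,u,v):
    p=camera_params(cam);K=np.array(p['K']);E=np.array(p['extrinsics'])
    d=E[:3,:3].T@np.linalg.inv(K)@[u,v,1];c=-E[:3,:3].T@E[:3,3];return c,d/np.linalg.norm(d)
def onz(cam,u,v,z):
    c,d=ray(cam,u,v);return c+d*(z-c[2])/d[2]
def proj(cam,P):
    p=camera_params(cam);K=np.array(p['K']);E=np.array(p['extrinsics'])
    q=K@(E[:3,:3]@np.array(P)+E[:3,3]);return q[:2]/q[2]
def tri(c1,p1,c2,p2):
    a,d=ray(c1,*p1);b,e=ray(c2,*p2)
    s=np.linalg.lstsq(np.c_[d,-e],b-a,rcond=None)[0]
    P,Q=a+s[0]*d,b+s[1]*e;return (P+Q)/2,np.linalg.norm(P-Q)
E
python3 - <<'E'
from h import *
for n in('scene','top'):
    save(n+'0.png',get_image(n)); p=camera_params(n); print(n,np.round(p['K'],1).tolist(),np.round(p['extrinsics'],3).tolist())
print(get_obs())
E
```

```text
scene [[479.7, 0.0, 287.3], [0.0, 479.7, 214.6], [0.0, 0.0, 1.0]] [[0.421, 0.907, -0.019, -0.128], [0.613, -0.299, -0.731, -0.323], [-0.669, 0.296, -0.682, 1.329], [0.0, 0.0, 0.0, 1.0]]
top [[387.7, 0.0, 281.2], [0.0, 387.7, 213.4], [0.0, 0.0, 1.0]] [[0.001, -1.0, 0.014, -0.109], [-0.997, -0.002, -0.083, 0.562], [0.083, -0.014, -0.996, 0.69], [0.0, 0.0, 0.0, 1.0]]
{'time': 0.1, 'qpos': array([-1.37868408,  0.70700386, -0.02762843,  1.48494642,  0.0220107 ,
        0.95093358, -0.07547317]), 'qd': array([ 0.00057567, -0.00083161,  0.00172085, -0.00120112,  0.00052977,
       -0.00129761, -0.0015818 ]), 'joint_torque': array([ 1.94077686e-03, -8.84295774e+01,  1.23615313e+00, -2.36460060e+01,
        1.70135417e-02,  4.90013394e-03,  2.98492785e-05]), 'ee_pos': array([0.13315656, 0.55909395, 0.2054967 ]), 'eef_rot': array([-4.15743893e-05,  1.16619682e-01,  9.93176523e-01, -4.92463323e-04]), 'contact_force': array([ 1.05733515, -0.05177779,  0.95942652]), 'wrist_torque': array([ 0.008729  , -0.03072191, -0.01784395]), 'gripper_width': 0.08554921346888648}
```

View pics/scene0.png

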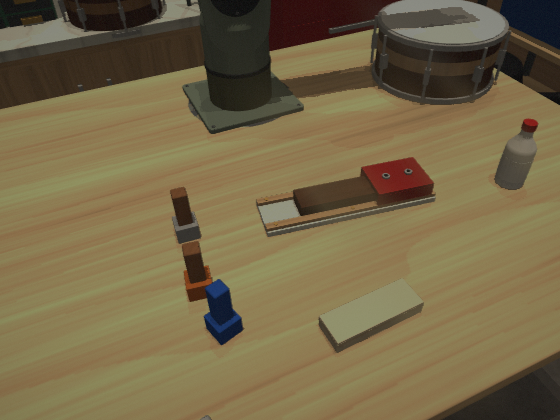

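View pics/top0.png

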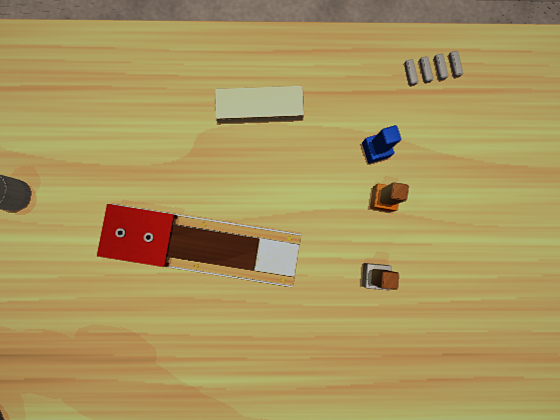

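Candidates: in the scene view, orange head (198,285), steel head (187,230) and blue block (223,318). In the top view they are at (388,197), (380,277) and (380,145). I choose the orange head with the wooden handle, and check it in close crops.

```bash
python3 - <<'E'
import cv2,numpy as np
t=cv2.imread('pics/top0.png');s=cv2.imread('pics/scene0.png')
a=cv2.resize(t[165:305,340:430],None,fx=4,fy=4,interpolation=cv2.INTER_CUBIC)
b=cv2.resize(s[175:315,160:250],None,fx=4,fy=4,interpolation=cv2.INTER_CUBIC)
cv2.imwrite('pics/c1.png',np.hstack([a,b]))
cv2.imwrite('pics/c2.png',cv2.resize(t[190:300,90:310],None,fx=3.6,fy=3.6,interpolation=cv2.INTER_CUBIC))
E
```

```text
(no output)
```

View pics/c1.png

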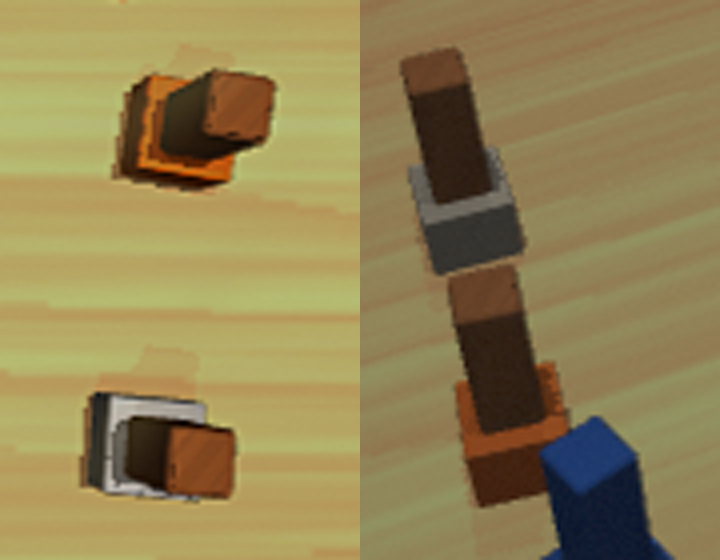

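View pics/c2.png

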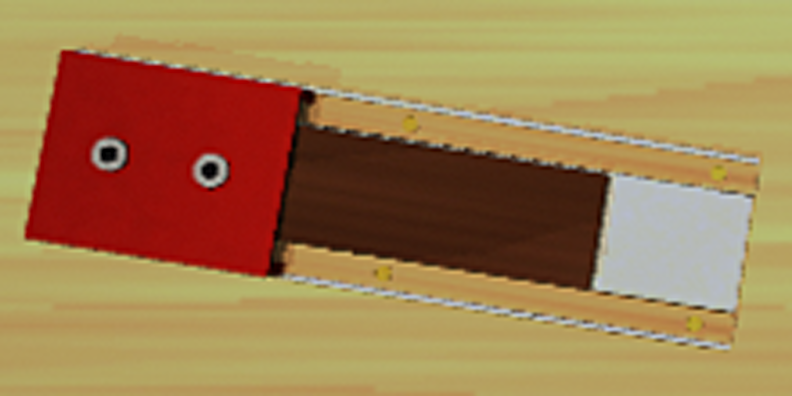

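The crops confirm the orange head with a brown handle at top (390,196) and the steel head at (380,277). The jig shows the stave's near end at top px (257,254) and the red cover at (135,235). I now measure from both views.

```bash
python3 - <<'E'
import cv2,numpy as np
s=cv2.imread('pics/scene0.png')
a=cv2.resize(s[150:240,250:440],None,fx=4.2,fy=4.2,interpolation=cv2.INTER_CUBIC)
cv2.imwrite('pics/c3.png',a)
E
python3 - <<'E'
from h import *
f=lambda u,v,k,ox,oy:(((u+.5)/k-.5)+ox,((v+.5)/k-.5)+oy)
T=[f(u,v,4,340,165) for u,v in [(217,70),(272,77),(268,142),(206,136)]]
S=[f(u-360,v,4,160,175) for u,v in [(449,281),(514,267),(523,309),(455,324)]]
Tc=np.mean(T,0);Sc=np.mean(S,0)
print('handle top tri',tri('top',Tc,'scene',Sc))
P=np.array([onz('top',*t,.108)for t in T]);print(P.round(4),P.mean(0));e=np.diff(np.r_[P,P[:1]],axis=0)
print([ (np.linalg.norm(x).round(4),np.degrees(np.arctan2(x[1],x[0])).round(1)) for x in e])
H=np.array([onz('top',*f(u,v,4,340,165),.036)for u,v in[(152,76),(137,170),(231,183)]]);print('head',H.round(4),(H[0]+H[2])/2);e=np.diff(H,axis=0)
print([ (np.linalg.norm(x).round(4),np.degrees(np.arctan2(x[1],x[0])).round(1)) for x in e])
C=np.array([onz('top',*f(u,v,3.6,90,190),.055)for u,v in[(62,50),(305,88),(270,275),(25,238)]])
e=np.diff(np.r_[C,C[:1]],axis=0);print('cover',C.round(4),[ (np.linalg.norm(x).round(4),np.degrees(np.arctan2(x[1],x[0])).round(1)) for x in e])
W=np.array([onz('top',*f(u,v,3.6,90,190),.04)for u,v in[(609,172),(593,290)]]);print('stave near',W.round(4),W.mean(0))
F=np.array([onz('top',*f(u,v,3.6,90,190),.012)for u,v in[(760,160),(732,349)]]);print('base near end',F.round(4),F.mean(0))
St=[f(u,v,4,340,165) for u,v in [(171,423),(235,431),(230,498),(166,492)]]
P=np.array([onz('top',*t,.108)for t in St]);print('steel',P.mean(0))
B=onz('top',390,134,.108);print('blue',B)
E
```

```text
handle top tri (array([ 0.59273064, -0.30252499,  0.10471796]), np.float64(0.00010914399927482383))
[[ 0.6073 -0.292   0.108 ]
 [ 0.6044 -0.3146  0.108 ]
 [ 0.5776 -0.3122  0.108 ]
 [ 0.58   -0.2868  0.108 ]] [ 0.59230639 -0.30141391  0.108     ]
[(np.float64(0.0228), np.float64(-97.1)), (np.float64(0.027), np.float64(175.0)), (np.float64(0.0255), np.float64(84.6)), (np.float64(0.0278), np.float64(-10.7))]
head [[ 0.6164 -0.2843  0.036 ]
 [ 0.5731 -0.2766  0.036 ]
 [ 0.5673 -0.3194  0.036 ]] [ 0.59182252 -0.30184068  0.036     ]
[(np.float64(0.0439), np.float64(169.9)), (np.float64(0.0432), np.float64(-97.8))]
cover [[0.5765 0.1983 0.055 ]
 [0.5582 0.0798 0.055 ]
 [0.4677 0.0945 0.055 ]
 [0.4854 0.2125 0.055 ]] [(np.float64(0.1199), np.float64(-98.8)), (np.float64(0.0916), np.float64(170.8)), (np.float64(0.1194), np.float64(81.5)), (np.float64(0.0922), np.float64(-8.9))]
stave near [[ 0.5178 -0.0678  0.04  ]
 [ 0.4596 -0.0603  0.04  ]] [ 0.48868708 -0.06405787  0.04      ]
base near end [[ 0.5247 -0.1448  0.012 ]
 [ 0.4279 -0.1301  0.012 ]] [ 0.47627666 -0.13746374  0.012     ]
steel [ 0.44845661 -0.28162195  0.108     ]
blue [ 0.6879354  -0.28740875  0.108     ]
```

View pics/c3.png

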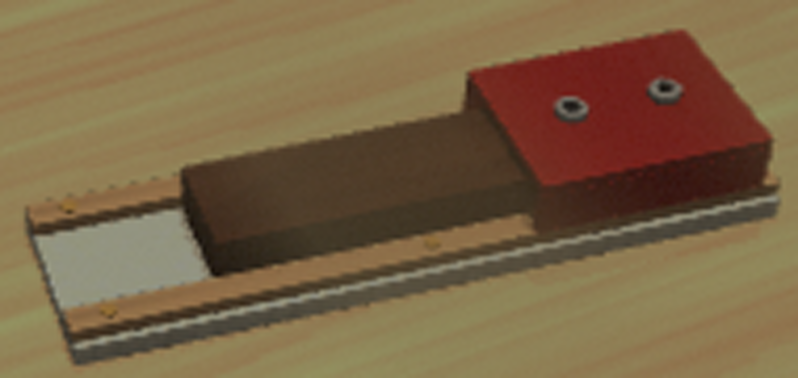

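Jig axis is about 81° in the world, origin ≈ (0.505, 0.0385). The stave's near end is at jig x ≈ -104 mm, so about 69 mm to go. I check that against the second view and work out the shifts.

```bash
cat >> h.py <<'E'
from scipy.spatial.transform import Rotation as R
TH=np.radians(81.0);U=np.array([np.cos(TH),np.sin(TH)]);N=np.array([-U[1],U[0]]);O=np.array([.5047,.0385])
def j2w(x,y): return O+x*U+y*N
def w2j(p): d=np.array(p)[:2]-O; return d@U,d@N
def shift(P,yaw=None):
    o=get_obs();q=o['eef_rot'];M=R.from_quat([q[1],q[2],q[3],q[0]]).as_matrix()
    s=M.T@(np.array(P)-o['ee_pos'])*100; y=np.degrees(np.arctan2(M[1,1],M[0,1]))
    return s.round(2), (None if yaw is None else round(-np.radians(yaw-y),4)), round(y,2)
E
python3 - <<'E'
from h import *
f=lambda u,v,k,ox,oy:(((u+.5)/k-.5)+ox,((v+.5)/k-.5)+oy)
a=tri('top',f(609,172,3.6,90,190),'scene',f(215,242,4.2,250,150))
b=tri('top',f(593,290,3.6,90,190),'scene',f(183,168,4.2,250,150))
for q in(a,b):print('stave corner',q[0].round(4),q[1].round(4),np.round(w2j(q[0]),4))
print('bottle',onz('top',10,195,.1))
for P in([.40,.28,.21],[.55,-.10,.21],[.592,-.302,.2]):print(shift(P,81.2))
E
```

```text
stave corner [ 0.5175 -0.0684  0.04  ] 0.0013 [-0.1036 -0.0294]
stave corner [ 0.4598 -0.0593  0.0378] 0.0019 [-0.1036  0.029 ]
bottle [0.58527955 0.33670151 0.1       ]
(array([-32.42, -20.97,  -0.43]), np.float64(-0.0802), np.float64(76.61))
(array([-55.82, -54.46,  -0.39]), np.float64(-0.0802), np.float64(76.61))
(array([-64.58, -73.14,   0.62]), np.float64(-0.0802), np.float64(76.61))
```

send_rows(motion=[-32.4,-21,0,-0.04,1,-32.4,-21,0,-0.04,1,-32.4,-21,0,-0.04,1,-32.4,-21,0,-0.04,1,-32.4,-21,0,-0.04,1,-32.4,-21,0,-0.04,1,-32.4,-21,0,-0.08,1,-32.4,-21,0,-0.08,1,-32.4,-21,0,-0.08,1,-32.4,-21,0,-0.08,1], force=60)

```text
time: 1.35
ee_pos: [0.3991, 0.2808, 0.2059]
eef_rot: [-0.0, 0.076, 0.997, -0.0]
contact_force: [-0.0, -0.3, -0.1]
gripper_width: 0.0855
```

```bash
python3 - <<'E'
from h import *
for P in([.53,-.05,.21],[.592,-.302,.2]):print(shift(P,81.2))
E
```

```text
(array([-17.97, -30.7 ,  -0.42]), np.float64(0.0009), np.float64(81.25))
(array([-27.93, -54.67,   0.58]), np.float64(0.0009), np.float64(81.25))
```

send_rows(motion=[-18,-30.7,0,0,1,-18,-30.7,0,0,1,-18,-30.7,0,0,1,-18,-30.7,0,0,1,-18,-30.7,0,0,1,-18,-30.7,0,0,1,-27.9,-54.7,0,0,1,-27.9,-54.7,0,0,1,-27.9,-54.7,0,0,1,-27.9,-54.7,0,0,1])

```text
time: 2.6
ee_pos: [0.5899, -0.2951, 0.206]
eef_rot: [0.0, 0.076, 0.997, 0.0]
contact_force: [0.5, 0.6, -0.3]
gripper_width: 0.0853
```

send_rows(motion=[0,0,0,0,1,0,0,0,0,1,0,0,0,0,1])

```text
time: 2.98
ee_pos: [0.5897, -0.2924, 0.2062]
eef_rot: [0.0, 0.076, 0.997, 0.0]
contact_force: [-0.3, 1.1, 0.4]
gripper_width: 0.0853
```

```bash
python3 - <<'E'
from h import *
save('scene1.png',get_image('scene'));save('top1.png',get_image('top'))
print(get_obs()['contact_force'],get_obs()['qpos'])
for P in([.592,-.302,.2],[.592,-.302,.056]):print(shift(P,81.2))
E
```

```text
[-0.18614792  0.06450504  0.08413545] [ 0.49232713  0.85337708 -0.20019391  1.12677518  0.16307827  1.17603466
  1.71486114]
(array([-0.37, -0.86,  0.63]), np.float64(0.0011), np.float64(81.26))
(array([-0.37, -0.86, 15.03]), np.float64(0.0011), np.float64(81.26))
```

View pics/scene1.png

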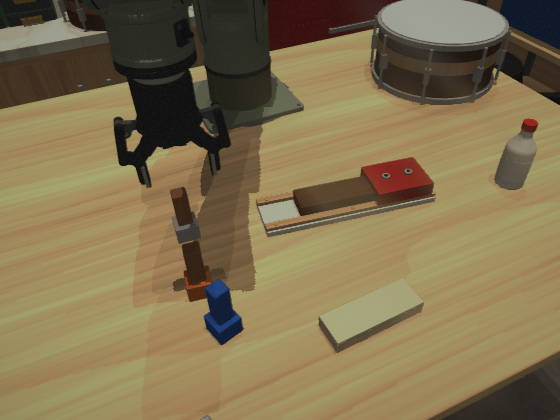

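```bash
python3 - <<'E'
from h import *
for P in([.5897,-.2924,.2062],[.592,-.302,.108],[.448,-.28,.108]):print(proj('scene',P),proj('top',P))
E
```

```text
[186.29282163 197.86189975] [415.96759383 183.09278094]
[190.83889776 246.63900326] [400.17537605 191.35910451]
[179.88252315 190.75301387] [388.75349064 280.14684011]
```

View pics/top1.png

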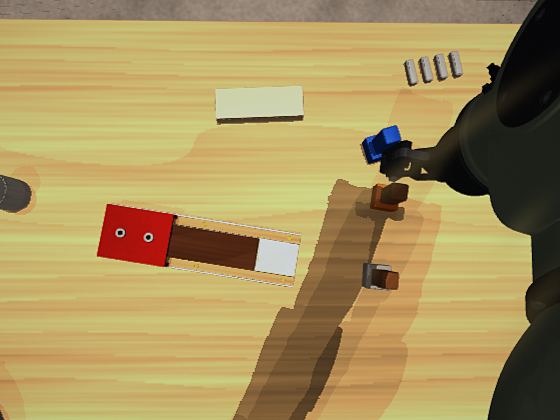

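```bash
python3 - <<'E'
from h import *
c=np.array([.5897,-.2924]);u=np.array([np.cos(np.radians(81.26)),np.sin(np.radians(81.26))])
for s in(-.043,.043,-.057,.057):
    for z in (.206,.219,.238):
        p=[*(c+s*u),z];print(s,z,proj('scene',p).round(0),proj('top',p).round(0))
t=cv2.imread('pics/top1.png');s=cv2.imread('pics/scene1.png')
a=cv2.resize(t[115:215,355:455],None,fx=4,fy=4,interpolation=cv2.INTER_CUBIC)
b=cv2.resize(s[110:210,100:240],None,fx=4,fy=4,interpolation=cv2.INTER_CUBIC)[:, :400]
b=cv2.resize(s[110:210,110:240],(400*13//10-120,400),interpolation=cv2.INTER_CUBIC)
cv2.imwrite('pics/c4.png',np.hstack([np.clip(a.astype(int)*2,0,255).astype('uint8'),np.clip(b.astype(int)*2,0,255).astype('uint8')]))
E
```

```text
-0.043 0.206 [157. 204.] [447. 188.]
-0.043 0.219 [155. 197.] [451. 186.]
-0.043 0.238 [152. 187.] [457. 184.]
0.043 0.206 [215. 192.] [385. 178.]
0.043 0.219 [214. 186.] [388. 177.]
0.043 0.238 [212. 175.] [392. 174.]
-0.057 0.206 [147. 206.] [457. 189.]
-0.057 0.219 [145. 199.] [461. 188.]
-0.057 0.238 [142. 189.] [468. 186.]
0.057 0.206 [224. 190.] [375. 177.]
0.057 0.219 [223. 184.] [378. 175.]
0.057 0.238 [222. 174.] [382. 172.]
```

View pics/c4.png

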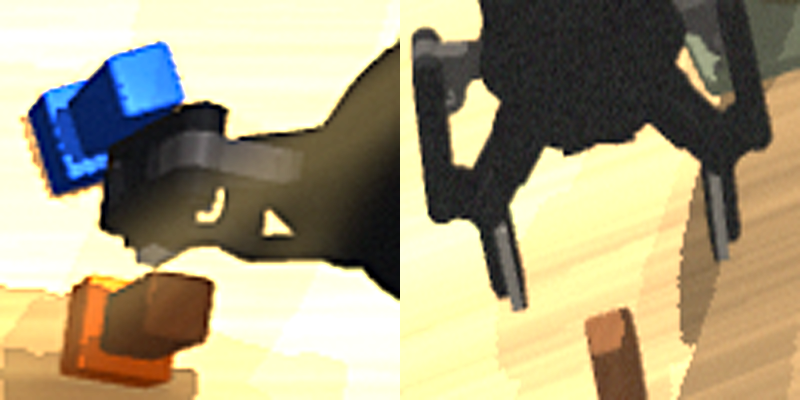

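```bash
python3 - <<'E'
from h import *
print(tri('top',(392.5,179),'scene',(214,173)))
print(tri('top',(391,176),'scene',(214,173)))
E
```

```text
(array([ 0.59051382, -0.24797817,  0.23812055]), np.float64(0.004435133341100693))
(array([ 0.59362599, -0.24714061,  0.23975512]), np.float64(0.00127571836543868))
```

The fingertips in both views triangulate about 20 mm higher than expected from the TCP. I'll descend part-way and look again.

send_rows(motion=[-0.4,-0.9,3,0,1,-0.4,-0.9,7,0,1,-0.4,-0.9,11,0,1,-0.4,-0.9,12,0,1,-0.4,-0.9,12,0,1,-0.4,-0.9,12,0,1])

```text
time: 3.82
ee_pos: [0.5927, -0.3037, 0.0877]
eef_rot: [0.001, 0.077, 0.997, -0.0]
contact_force: [0.3, 0.8, 1.0]
gripper_width: 0.0856
```

```bash
python3 - <<'E'
from h import *
s=get_image('scene')[:,:,::-1]
b=cv2.resize(s[140:310,120:260],None,fx=3.5,fy=3.5,interpolation=cv2.INTER_CUBIC)
cv2.imwrite('pics/c5.png',np.clip(b.astype(int)*2,0,255).astype('uint8'))
print(shift([.592,-.302,.056],81.2),get_obs()['ee_pos'])
E
```

```text
(array([0.09, 0.17, 3.15]), np.float64(-0.0003), np.float64(81.18)) [ 0.59258542 -0.30373967  0.08751876]
```

View pics/c5.png

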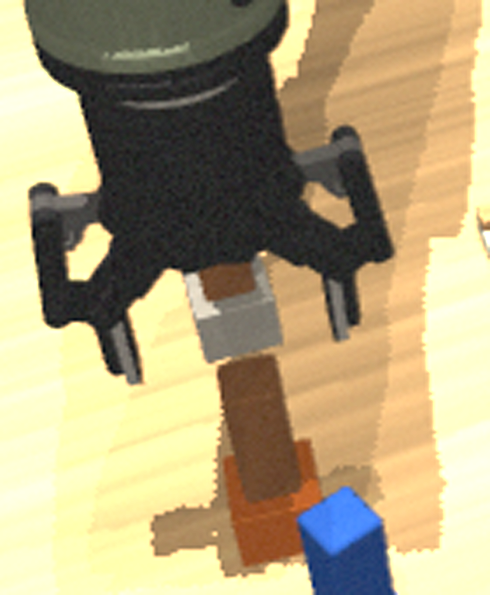

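Fingertip midpoint is at scene px (187,242), just above the orange handle top (191,247), and the steel block is only behind the gripper in this view. Descend to grasp height.

send_rows(motion=[0.1,0.2,1,0,1,0.1,0.2,2,0,1,0.1,0.2,3,0,1,0.1,0.2,3.2,0,1,0.1,0.2,3.2,0,1])

```text
time: 4.5
ee_pos: [0.5913, -0.3014, 0.0538]
eef_rot: [-0.0, 0.077, 0.997, -0.0]
contact_force: [0.2, 0.6, -0.6]
gripper_width: 0.0851
```

```bash
python3 - <<'E'
from h import *
s=get_image('scene')[:,:,::-1];t=get_image('top')[:,:,::-1]
b=cv2.resize(s[140:310,120:260],None,fx=3.2,fy=3.2,interpolation=cv2.INTER_CUBIC)
a=cv2.resize(t[115:255,350:450],None,fx=3.2,fy=544/140,interpolation=cv2.INTER_CUBIC)
cv2.imwrite('pics/c6.png',np.clip(np.hstack([b,a]).astype(int)*2,0,255).astype('uint8'))
print(shift([.592,-.302,.056],81.2),get_obs()['ee_pos'],get_obs()['contact_force'])
E
```

```text
(array([-0.07, -0.05, -0.18]), np.float64(-0.0003), np.float64(81.18)) [ 0.59139922 -0.3014271   0.05419886] [-1.16842581  0.20698996  0.36618314]
```

View pics/c6.png

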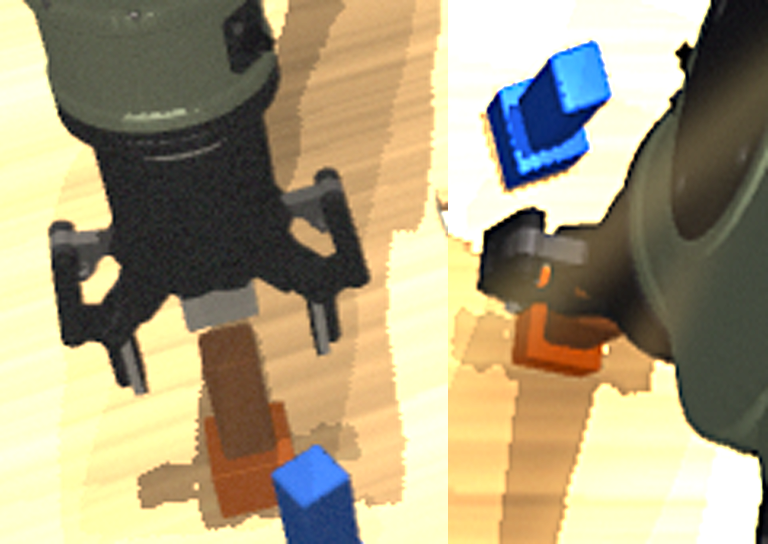

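send_rows(motion=[0,0,0,0,0.2,0,0,0,0,0.2,0,0,0,0,0.2,0,0,0,0,0.2,0,0,0,0,0.2,0,0,0,0,0.2], force=60)

```text
time: 5.35
ee_pos: [0.5914, -0.3016, 0.0542]
eef_rot: [0.0, 0.077, 0.997, -0.0]
contact_force: [0.3, -1.0, 5.3]
gripper_width: 0.0271
```

```bash
python3 - <<'E'
from h import *
s=get_image('scene')[:,:,::-1]
b=cv2.resize(s[170:310,130:250],None,fx=4,fy=4,interpolation=cv2.INTER_CUBIC)
cv2.imwrite('pics/c7.png',np.clip(b.astype(int)*2,0,255).astype('uint8'))
print(get_obs()['ee_pos'],get_obs()['contact_force'],get_obs()['gripper_width'])
for z in (.05,.06,.07,.08,.09,.1): print(z,(proj('scene',[.594,-.302,z])-[130,170])*4)
E
```

```text
[ 0.59140584 -0.30154378  0.05418154] [ 0.60589464 -1.37844449  5.53080238] 0.02704717746482923
0.05 [266.20503568 404.1297238 ]
0.06 [262.66257246 388.53636822]
0.07 [259.05932416 372.67544641]
0.08 [255.39371272 356.54001204]
0.09 [251.66410498 340.12287621]
0.1 [247.86881025 323.4165968 ]
```

View pics/c7.png

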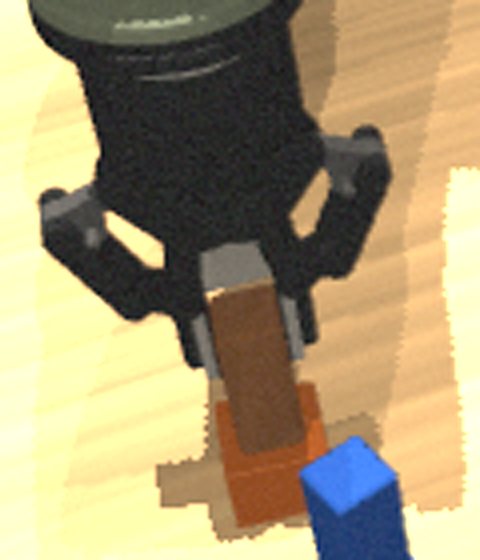

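Gripped at 27 mm, but the pad tips sit at z ≈ 0.075 (scene px ~ (193,262)), so the hold is on the upper half of the handle. I regrip 13 mm lower, since there is room under the gripper body.

send_rows(motion=[0,0,0,0,0.6,0,0,0,0,0.6,0,0,0,0,0.6,0,0,0.7,0,0.6,0,0,1.3,0,0.6,0,0,1.3,0,0.6,0,0,1.3,0,0.6])

```text
time: 6.28
ee_pos: [0.5913, -0.3014, 0.041]
eef_rot: [0.0, 0.077, 0.997, -0.0]
contact_force: [0.2, -0.8, -0.2]
gripper_width: 0.0513
```

send_rows(motion=[0,0,0,0,0.2,0,0,0,0,0.2,0,0,0,0,0.2,0,0,0,0,0.2,0,0,0,0,0.2], force=70)

```text
time: 6.9
ee_pos: [0.5914, -0.3015, 0.0413]
eef_rot: [0.0, 0.077, 0.997, -0.0]
contact_force: [-0.6, -0.5, 5.9]
gripper_width: 0.0269
```

```bash
python3 - <<'E'
from h import *
s=get_image('scene')[:,:,::-1]
b=cv2.resize(s[170:310,130:250],None,fx=4,fy=4,interpolation=cv2.INTER_CUBIC)
cv2.imwrite('pics/c8.png',np.clip(b.astype(int)*2,0,255).astype('uint8'))
print(get_obs()['ee_pos'],get_obs()['contact_force'],get_obs()['gripper_width'])
E
```

```text
[ 0.59144883 -0.30153205  0.04125724] [-0.52904122 -1.71013292  6.37535273] 0.027617914599190278
```

View pics/c8.png

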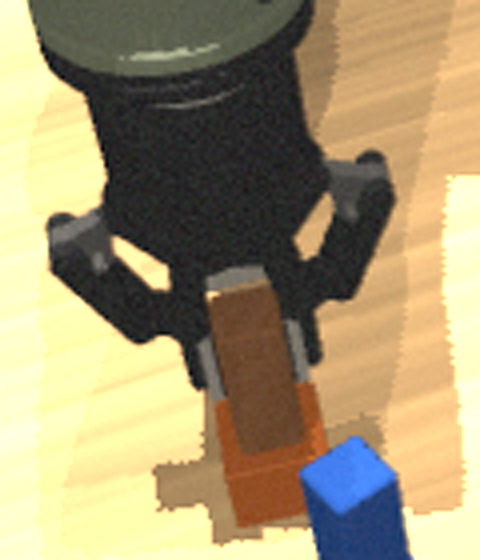

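Good grasp: pads deep on the handle and square to it. Lift, then check the approach to the channel.

send_rows(motion=[0,0,-2,0,0.2,0,0,-4,0,0.2,0,0,-6,0,0.2,0,0,-8,0,0.2,0,0,-8,0,0.2,0,0,-8,0,0.2])

```text
time: 7.7
ee_pos: [0.5909, -0.3012, 0.1205]
eef_rot: [-0.0, 0.077, 0.997, 0.0]
contact_force: [-0.1, 0.7, -2.9]
gripper_width: 0.0272
```

```bash
python3 - <<'E'
from h import *
s=get_image('scene');save('scene2.png',s)
print(get_obs()['ee_pos'],get_obs()['contact_force'],get_obs()['gripper_width'])
for jx in(-.165,):
  w=j2w(jx,0);print(w,shift([*w,.121],81.0))
E
```

```text
[ 0.59089227 -0.30114352  0.1202677 ] [ 0.87634156  0.29846177 -2.51352164] 0.027029174182123205
[ 0.47888831 -0.12446858] (array([13.77, 15.74, -0.05]), np.float64(0.0034), np.float64(81.19))
```

View pics/scene2.png

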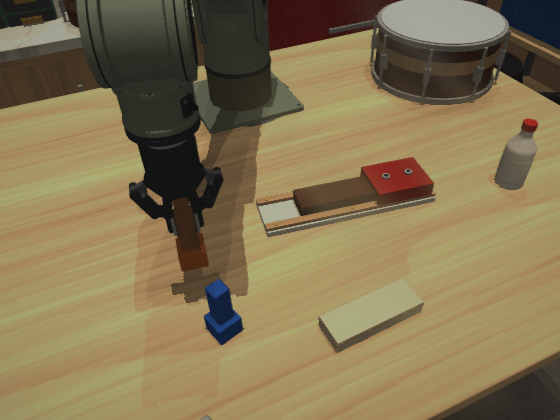

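The block is lifted upright (head at scene px (192,255)), and the weight reads about 2.5 N. Next it goes over to the channel's open end.

send_rows(motion=[2,6,0,0,0.2,5,10,0,0,0.2,9,13,0,0,0.2,12,15,0,0,0.2,13.8,15.7,0,0,0.2,13.8,15.7,0,0,0.2,13.8,15.7,0,0,0.2])

```text
time: 8.62
ee_pos: [0.4794, -0.1254, 0.1207]
eef_rot: [0.0, 0.077, 0.997, -0.0]
contact_force: [0.0, -0.8, -2.7]
gripper_width: 0.0273
```

send_rows(motion=[0,0,2,0.003,0.2,0,0,3.5,0.003,0.2,0,0,3.5,0.003,0.2,0,0,3.5,0.003,0.2])

```text
time: 9.12
ee_pos: [0.4793, -0.1253, 0.0863]
eef_rot: [0.0, 0.078, 0.997, -0.0]
contact_force: [-0.1, 0.4, -2.4]
gripper_width: 0.0272
```

```bash
python3 - <<'E'
from h import *
s=get_image('scene')[:,:,::-1];t=get_image('top')[:,:,::-1]
b=cv2.resize(s[130:250,220:400],None,fx=3,fy=3,interpolation=cv2.INTER_CUBIC)
a=cv2.resize(t[180:300,160:340],None,fx=3,fy=3,interpolation=cv2.INTER_CUBIC)
cv2.imwrite('pics/c9.png',np.clip(np.vstack([b,a])[:, :].astype(int)*1.6,0,255).astype('uint8')[:,:])
im=np.clip(np.vstack([b,a]).astype(int)*1.6,0,255).astype('uint8');cv2.imwrite('pics/c9.png',cv2.resize(im,None,fx=.83,fy=.83))
o=get_obs();print(o['ee_pos'],o['contact_force'],o['gripper_width'],w2j(o['ee_pos']),shift([*j2w(-.165,0),.066],81.0))
E
```

```text
[ 0.47929648 -0.12520897  0.08641691] [ 0.09787711 -0.10966121 -2.39453069] 0.02698675759301477 (np.float64(-0.1656674301773649), np.float64(-0.0005189637518280226)) (array([0.05, 0.07, 2.04]), np.float64(0.0001), np.float64(81.01))
```

View pics/c9.png

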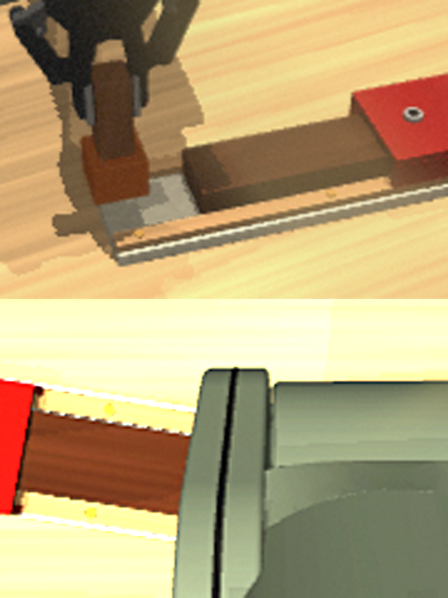

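Head is centred over the channel behind the stave, at crop (117,165). Lower to the striking height and verify.

send_rows(motion=[0,0,1,0,0.2,0,0,2.1,0,0.2,0,0,2.1,0,0.2,0,0,2.1,0,0.2])

```text
time: 9.72
ee_pos: [0.4789, -0.125, 0.0649]
eef_rot: [-0.0, 0.078, 0.997, -0.0]
contact_force: [-0.2, 0.2, -0.8]
gripper_width: 0.0273
```

```bash
cat > look.py <<'E'
from h import *
import sys
s=get_image('scene')[:,:,::-1]
b=cv2.resize(s[130:250,240:380],None,fx=5,fy=5,interpolation=cv2.INTER_CUBIC)
cv2.imwrite('pics/%s.png'%sys.argv[1],np.clip(b.astype(int)*1.8,0,255).astype('uint8'))
o=get_obs();print(o['time'],o['ee_pos'],o['contact_force'],o['gripper_width'],np.round(w2j(o['ee_pos']),4))
C=w2j(o['ee_pos']);zb=o['ee_pos'][2]-.0413
g=lambda P:((proj('scene',P)+.5-[240,130])*5-.5).round(0)
for jx in(C[0]-.022,C[0]+.022):
  for z in(zb,zb+.036): print('head outer(-y side) ',round(jx,4),round(z,3),g([*j2w(jx,-.022+C[1]),z]))
for a,b in((-.1038,-.029),(-.1038,.029)):print('stave end',g([*j2w(a,b),.04]))
print('yaw',shift([0,0,0],81.)[1:])
E
python3 look.py d0
```

```text
9.775 [ 0.47903894 -0.12504839  0.06505867] [-0.43580354  0.24986504 -2.43511782] 0.027646125115443565 [-0.1655 -0.0002]
head outer(-y side)  -0.1875 0.024 [ 97. 450.]
head outer(-y side)  -0.1875 0.06 [ 91. 381.]
head outer(-y side)  -0.1435 0.024 [205. 427.]
head outer(-y side)  -0.1435 0.06 [203. 358.]
stave end [307. 387.]
stave end [265. 296.]
yaw (np.float64(0.0003), np.float64(81.02))
```

View pics/d0.png

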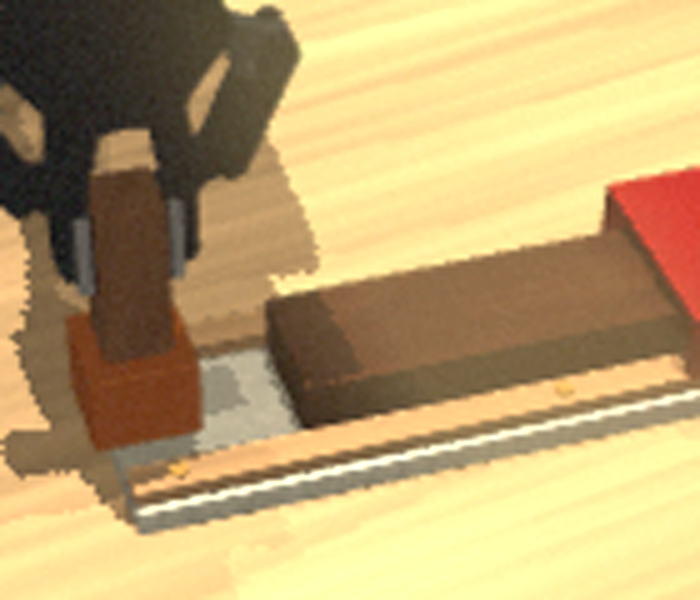

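Projected head corners match the picture within about 1 px of the source image, and the gap to the stave is about 40 mm. First tap, about 10 mm.

send_rows(motion=[0,1.2,0,0,0.2,0,2.4,0,0,0.2,0,3.4,0,0,0.2,0,3.8,0,0,0.2,0,4.2,0,0,0.2,0,4.6,0,0,0.2,0,4.9,0,0,0.2,0,4.9,0,0,0.2])

```text
time: 10.78
ee_pos: [0.4866, -0.0765, 0.0649]
eef_rot: [0.0, 0.078, 0.997, -0.0]
contact_force: [0.7, -0.0, -2.5]
gripper_width: 0.0276
```

send_rows(motion=[0,-0.8,0,0,0.2,0,-1.6,0,0,0.2,0,-1.6,0,0,0.2,0,-1.6,0,0,0.2])

```text
time: 11.28
ee_pos: [0.4841, -0.0924, 0.0649]
eef_rot: [-0.0, 0.078, 0.997, 0.0]
contact_force: [0.1, -1.1, -2.5]
gripper_width: 0.0272
```

```bash
python3 look.py d1
```

```text
11.325 [ 0.4841429  -0.09231044  0.06494495] [ 0.27887629  0.61801565 -3.08598723] 0.026909472921835847 [-0.1324 -0.0002]
head outer(-y side)  -0.1544 0.024 [179. 433.]
head outer(-y side)  -0.1544 0.06 [175. 364.]
head outer(-y side)  -0.1104 0.024 [286. 410.]
head outer(-y side)  -0.1104 0.06 [285. 342.]
stave end [307. 387.]
stave end [265. 296.]
yaw (np.float64(0.0004), np.float64(81.02))
```

View pics/d1.png

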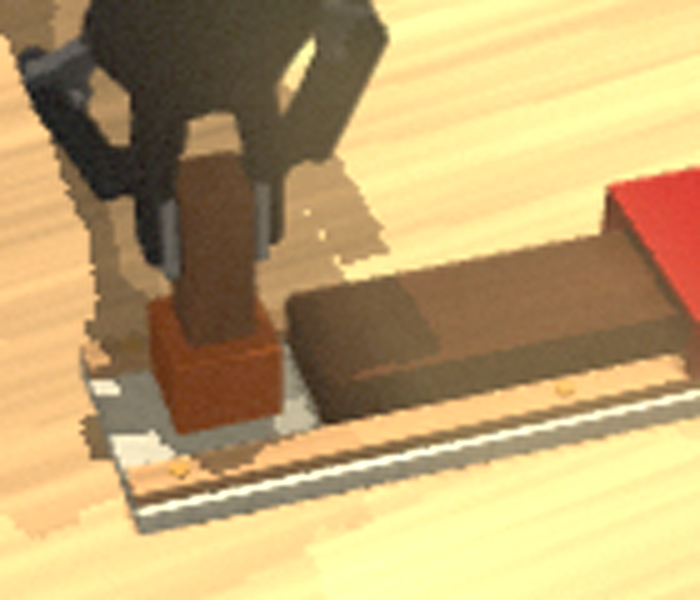

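Stave moved about 9-10 mm (its near corner went from crop x 303 to about 325) and the head is clear. Next taps.

send_rows(motion=[0,0.8,0,0,0.2,0,1.3,0,0,0.2,0,1.7,0,0,0.2,0,2.1,0,0,0.2,0,2.5,0,0,0.2,0,2.7,0,0,0.2,0,2.7,0,0,0.2,0,1.8,0,0,0.2,0,1.1,0,0,0.2,0,1.1,0,0,0.2])

```text
time: 12.58
ee_pos: [0.4856, -0.0825, 0.0649]
eef_rot: [-0.0, 0.079, 0.997, -0.0]
contact_force: [0.1, 1.1, -2.4]
gripper_width: 0.0274
```

send_rows(motion=[0,0.8,0,0,0.2,0,1.3,0,0,0.2,0,1.7,0,0,0.2,0,2.1,0,0,0.2,0,2.5,0,0,0.2,0,2.7,0,0,0.2,0,2.7,0,0,0.2,0,1.8,0,0,0.2,0,1.1,0,0,0.2,0,1.1,0,0,0.2])

```text
time: 13.82
ee_pos: [0.4874, -0.0717, 0.0649]
eef_rot: [-0.0, 0.079, 0.997, -0.0]
contact_force: [-0.7, 0.9, -1.8]
gripper_width: 0.0274
```

```bash
python3 look.py d3
```

```text
13.875 [ 0.48747315 -0.07113043  0.0649209 ] [ 0.14072317 -0.13593012 -2.80975367] 0.027111919846273497 [-1.11e-01 -1.00e-04]
head outer(-y side)  -0.133 0.024 [231. 422.]
head outer(-y side)  -0.133 0.06 [229. 353.]
head outer(-y side)  -0.089 0.024 [337. 400.]
head outer(-y side)  -0.089 0.06 [338. 331.]
stave end [307. 387.]
stave end [265. 296.]
yaw (np.float64(-0.0005), np.float64(80.97))
```

View pics/d3.png

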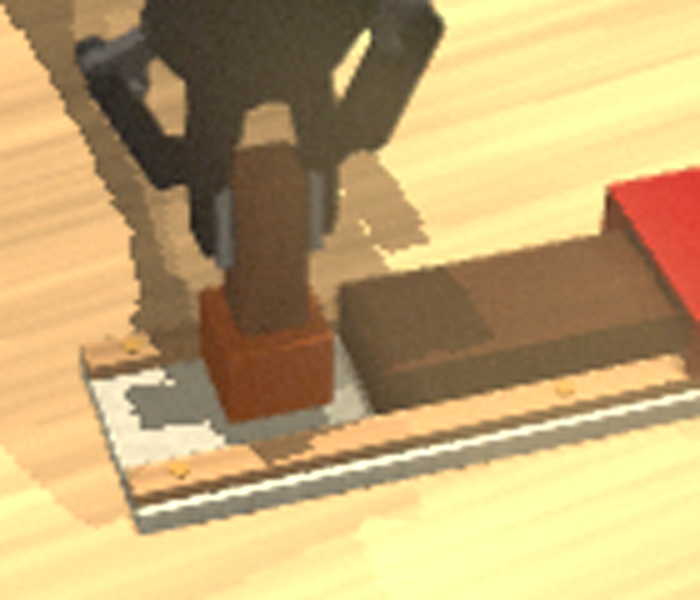

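Stave end is now near jig x ≈ -73, with the head drawn clear (crop (335,400) against the stave corner at (375,410)). Two more taps.

send_rows(motion=[0,0.8,0,0,0.2,0,1.3,0,0,0.2,0,1.7,0,0,0.2,0,2.1,0,0,0.2,0,2.5,0,0,0.2,0,2.7,0,0,0.2,0,2.7,0,0,0.2,0,1.8,0,0,0.2,0,1.1,0,0,0.2,0,1.1,0,0,0.2])

```text
time: 15.12
ee_pos: [0.4891, -0.0608, 0.0649]
eef_rot: [-0.0, 0.079, 0.997, -0.0]
contact_force: [0.0, -0.2, -2.7]
gripper_width: 0.0273
```

send_rows(motion=[0,0.8,0,0,0.2,0,1.3,0,0,0.2,0,1.7,0,0,0.2,0,2.1,0,0,0.2,0,2.5,0,0,0.2,0,2.7,0,0,0.2,0,2.7,0,0,0.2,0,1.8,0,0,0.2,0,1.1,0,0,0.2,0,1.1,0,0,0.2])

```text
time: 16.38
ee_pos: [0.4908, -0.0499, 0.0649]
eef_rot: [-0.0, 0.079, 0.997, -0.0]
contact_force: [1.1, 0.8, -2.2]
gripper_width: 0.0273
```

```bash
python3 look.py d5
```

```text
16.425 [ 0.49092146 -0.04939585  0.06493164] [-0.51311481  0.27519307 -2.2805436 ] 0.02750753932139837 [-0.089  -0.0001]
head outer(-y side)  -0.111 0.024 [285. 411.]
head outer(-y side)  -0.111 0.06 [284. 342.]
head outer(-y side)  -0.067 0.024 [390. 389.]
head outer(-y side)  -0.067 0.06 [392. 320.]
stave end [307. 387.]
stave end [265. 296.]
yaw (np.float64(-0.0005), np.float64(80.97))
```

View pics/d5.png

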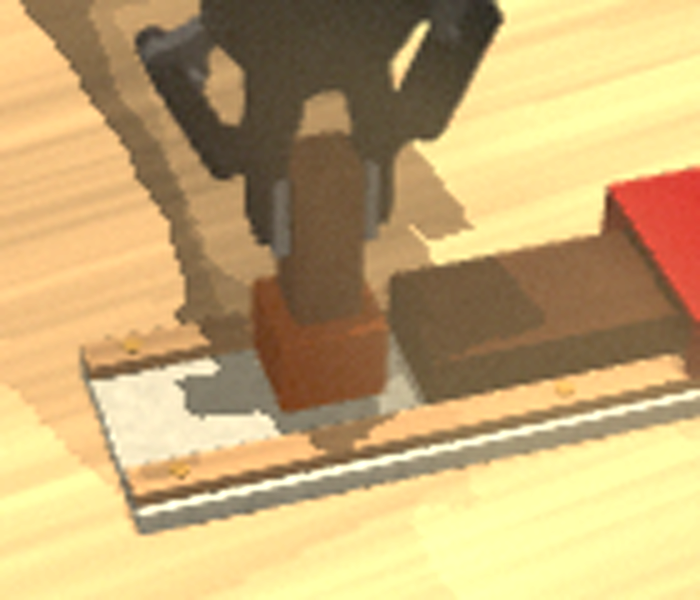

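Near end is about -51 mm, roughly 16 mm left. One more 8 mm tap, then a slow final one watched by force.

send_rows(motion=[0,0.8,0,0,0.2,0,1.3,0,0,0.2,0,1.7,0,0,0.2,0,2.0,0,0,0.2,0,2.3,0,0,0.2,0,2.4,0,0,0.2])

```text
time: 17.18
ee_pos: [0.4947, -0.0252, 0.0649]
eef_rot: [-0.0, 0.078, 0.997, -0.0]
contact_force: [0.0, 0.1, -2.2]
gripper_width: 0.0275
```

send_rows(motion=[0,-0.7,0,0,0.2,0,-1.4,0,0,0.2,0,-1.4,0,0,0.2,0,0,0,0,0.2,0,0.3,0,0,0.2,0,0.5,0,0,0.2])

```text
time: 17.92
ee_pos: [0.4955, -0.0199, 0.0649]
eef_rot: [-0.0, 0.078, 0.997, -0.0]
contact_force: [-0.0, -0.6, -1.8]
gripper_width: 0.0272
```

send_rows(motion=[0,0.1,0,0,0.2,0,0.1,0,0,0.2])

```text
time: 18.18
ee_pos: [0.4956, -0.0194, 0.0649]
eef_rot: [-0.0, 0.078, 0.997, -0.0]
contact_force: [-0.3, 0.1, -1.9]
gripper_width: 0.0269
```

send_rows(motion=[0,0.1,0,0,0.2,0,0.1,0,0,0.2])

```text
time: 18.42
ee_pos: [0.4958, -0.0184, 0.0649]
eef_rot: [-0.0, 0.078, 0.997, -0.0]
contact_force: [0.1, 0.1, -1.7]
gripper_width: 0.0275
```

send_rows(motion=[0,0.1,0,0,0.2,0,0.1,0,0,0.2])

```text
time: 18.68
ee_pos: [0.496, -0.0173, 0.0649]
eef_rot: [0.0, 0.078, 0.997, -0.0]
contact_force: [-0.2, -0.0, -1.8]
gripper_width: 0.0269
```

send_rows(motion=[0,0.1,0,0,0.2,0,0.1,0,0,0.2])

```text
time: 18.92
ee_pos: [0.4962, -0.0163, 0.0649]
eef_rot: [0.0, 0.078, 0.997, -0.0]
contact_force: [-0.1, 0.4, -2.7]
gripper_width: 0.0275
```

send_rows(motion=[0,0.1,0,0,0.2,0,0.1,0,0,0.2])

```text
time: 19.18
ee_pos: [0.4963, -0.0154, 0.0649]
eef_rot: [0.0, 0.078, 0.997, -0.0]
contact_force: [-0.5, 0.1, -3.6]
gripper_width: 0.0272
```

```bash
python3 look.py d7; python3 -c "
from h import *
for i in range(3): o=get_obs();print(o['contact_force'],o['wrist_torque'])
g=lambda P:((proj('scene',P)+.5-[240,130])*5-.5).round(0)
print('home end',[g([*j2w(-.035,b),z]) for b,z in((-.029,.04),(.029,.04),(-.029,.012))])"
```

```text
19.225 [ 0.49630967 -0.0153428   0.06491917] [ 0.5164894  -0.10980418 -2.40308777] 0.027412790182221033 [-0.0545 -0.0001]
head outer(-y side)  -0.0765 0.024 [367. 393.]
head outer(-y side)  -0.0765 0.06 [369. 325.]
head outer(-y side)  -0.0325 0.024 [471. 372.]
head outer(-y side)  -0.0325 0.06 [476. 303.]
stave end [307. 387.]
stave end [265. 296.]
yaw (np.float64(0.0004), np.float64(81.02))
[ 0.5164894  -0.10980418 -2.40308777] [0.01170249 0.00037358 0.01005534]
[ 0.5164894  -0.10980418 -2.40308777] [0.01170249 0.00037358 0.01005534]
[ 0.5164894  -0.10980418 -2.40308777] [0.01170249 0.00037358 0.01005534]
home end [array([473., 353.]), array([425., 265.]), array([470., 405.])]
```

View pics/d7.png

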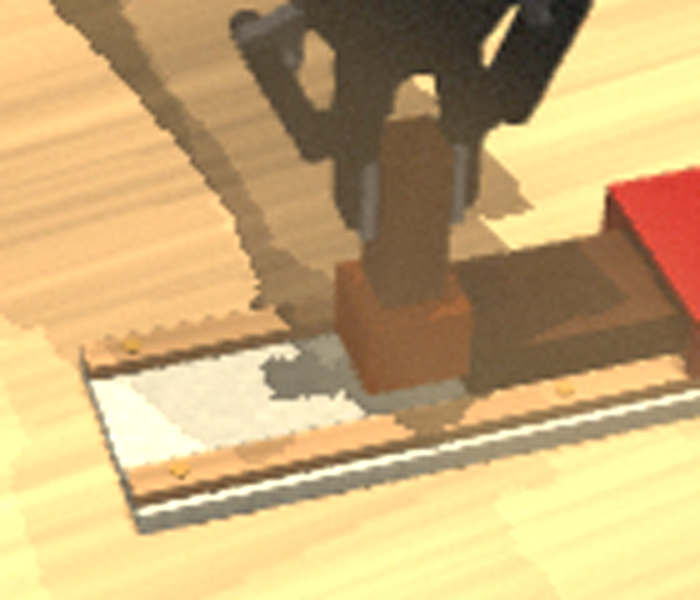

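No stop force yet; the stave's bottom near corner is hard against the head. Draw back clear, then a further slow tap.

send_rows(motion=[0,-0.8,0,0,0.2,0,-1.5,0,0,0.2,0,-1.5,0,0,0.2,0,-1.5,0,0,0.2])

```text
time: 19.73
ee_pos: [0.494, -0.0302, 0.0649]
eef_rot: [0.0, 0.078, 0.997, 0.0]
contact_force: [-0.4, -0.1, -2.4]
gripper_width: 0.0271
```

```bash
python3 look.py d8; python3 -c "
from h import *
t=get_image('top')[:,:,::-1]
cv2.imwrite('pics/t8.png',cv2.resize(t[180:300,90:310],None,fx=3.5,fy=3.5,interpolation=cv2.INTER_CUBIC))"
```

```text
19.775 [ 0.49393038 -0.03006782  0.06490127] [-0.36274917  0.82059258 -2.14325057] 0.027075050331817428 [-0.0694 -0.0001]
head outer(-y side)  -0.0914 0.024 [332. 401.]
head outer(-y side)  -0.0914 0.06 [332. 332.]
head outer(-y side)  -0.0474 0.024 [436. 379.]
head outer(-y side)  -0.0474 0.06 [440. 311.]
stave end [307. 387.]
stave end [265. 296.]
yaw (np.float64(0.0004), np.float64(81.02))
```

View pics/d8.png

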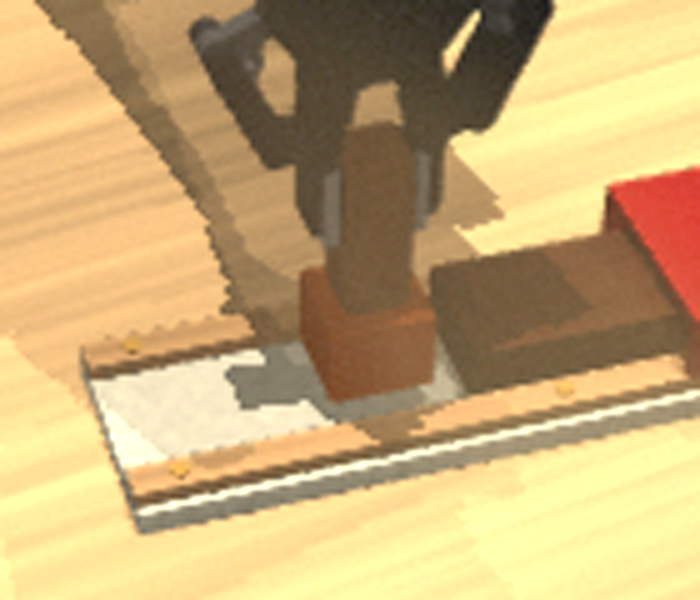

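send_rows(motion=[0,0.8,0,0,0.2,0,1.2,0,0,0.2,0,1.5,0,0,0.2,0,1.6,0,0,0.2,0,1.6,0,0,0.2])

```text
time: 20.45
ee_pos: [0.4963, -0.0151, 0.0649]
eef_rot: [-0.0, 0.079, 0.997, -0.001]
contact_force: [-0.4, -5.4, -1.4]
gripper_width: 0.0272
```

Force -5.4 N along the channel: likely the stop. One more 1 mm step to confirm.

send_rows(motion=[0,0.1,0,0,0.2,0,0.1,0,0,0.2])

```text
time: 20.7
ee_pos: [0.4964, -0.015, 0.065]
eef_rot: [-0.0, 0.079, 0.997, -0.001]
contact_force: [-0.7, -8.8, -0.1]
gripper_width: 0.0271
```

Force rises to 8.8 N with no further travel, so the stave is against the stop. Draw back, then lift.

send_rows(motion=[0,-0.8,0,0,0.2,0,-2,0,0,0.2,0,-2.5,0,0,0.2,0,-2.5,-2,0,0.2,0,-2.5,-5,0,0.2,0,-2.5,-6,0,0.2,0,-2.5,-6,0,0.2])

```text
time: 21.58
ee_pos: [0.4928, -0.0382, 0.1249]
eef_rot: [0.0, 0.078, 0.997, 0.0]
contact_force: [0.3, -0.1, -2.9]
gripper_width: 0.027
```

```bash
python3 look.py d9; python3 -c "
from h import *
print(shift([.592,-.302,.125],81.2))
g=lambda P:((proj('scene',P)+.5-[240,130])*5-.5).round(0)
for x in(-.035,-.032):print('end',x,[g([*j2w(x,b),z]) for b,z in((-.029,.04),(.029,.04),(-.029,.02))])"
```

```text
21.625 [ 0.49251984 -0.03817725  0.12430245] [-0.64053977  0.34418543 -2.47981441] 0.027182245285642826 [-0.0776  0.    ]
head outer(-y side)  -0.0996 0.083 [312. 290.]
head outer(-y side)  -0.0996 0.119 [312. 215.]
head outer(-y side)  -0.0556 0.083 [422. 268.]
head outer(-y side)  -0.0556 0.119 [425. 193.]
stave end [307. 387.]
stave end [265. 296.]
yaw (np.float64(0.0002), np.float64(81.01))
(array([-13.95, -24.5 ,  -0.07]), np.float64(-0.0033), np.float64(81.01))
end -0.035 [array([473., 353.]), array([425., 265.]), array([471., 391.])]
end -0.032 [array([480., 352.]), array([432., 263.]), array([478., 389.])]
```

View pics/d9.png

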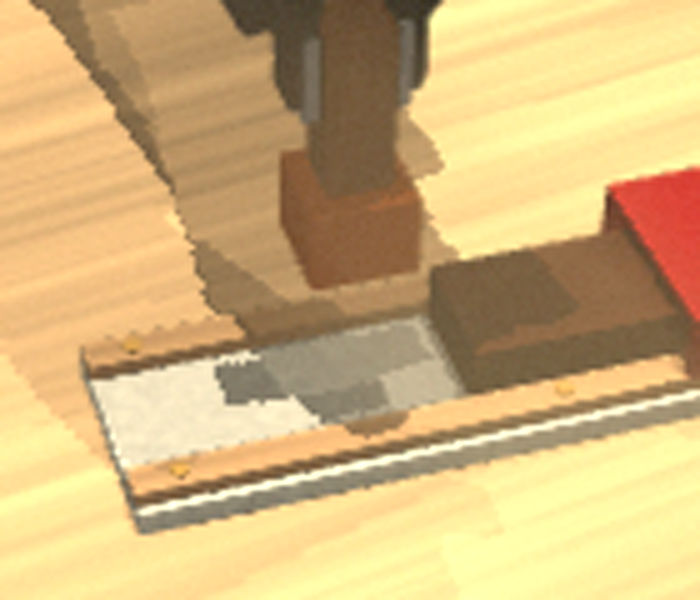

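Near end at crop (430,265)/(470,390), which agrees with home to within 2–3 mm. Now carry the tapper back to its clear spot on the bench.

send_rows(motion=[-3,-5,0,0,0.2,-6,-10,0,0,0.2,-9,-15,0,0,0.2,-12,-20,0,0,0.2,-13.5,-23.5,0,0,0.2,-14,-24.5,0,0,0.2,-14,-24.5,0,0,0.2,-14,-24.5,0,0,0.2])

```text
time: 22.62
ee_pos: [0.5928, -0.3004, 0.1246]
eef_rot: [-0.0, 0.078, 0.997, 0.0]
contact_force: [-0.3, -0.7, -2.4]
gripper_width: 0.0271
```

send_rows(motion=[0,0,3,0,0.2,0,0,5.5,0,0.2,0,0,7,0,0.2,0,0,7.8,0,0.2,0,0,7.8,0,0.2])

```text
time: 23.25
ee_pos: [0.5928, -0.3018, 0.0471]
eef_rot: [0.0, 0.078, 0.997, -0.0]
contact_force: [-0.4, -0.5, -1.7]
gripper_width: 0.0272
```

```bash
python3 - <<'E'
from h import *
o=get_obs();print(o['time'],o['ee_pos'],o['contact_force'],shift([.592,-.302,.0413],81))
s=get_image('scene')[:,:,::-1]
b=cv2.resize(s[170:310,130:250],None,fx=4,fy=4,interpolation=cv2.INTER_CUBIC)
cv2.imwrite('pics/e1.png',np.clip(b.astype(int)*2,0,255).astype('uint8'))
E
```

```text
23.25 [ 0.59280552 -0.30181615  0.0470929 ] [-0.43391145 -0.54775946 -1.73924447] (array([ 0.08, -0.03,  0.58]), np.float64(0.0005), np.float64(81.03))
```

View pics/e1.png

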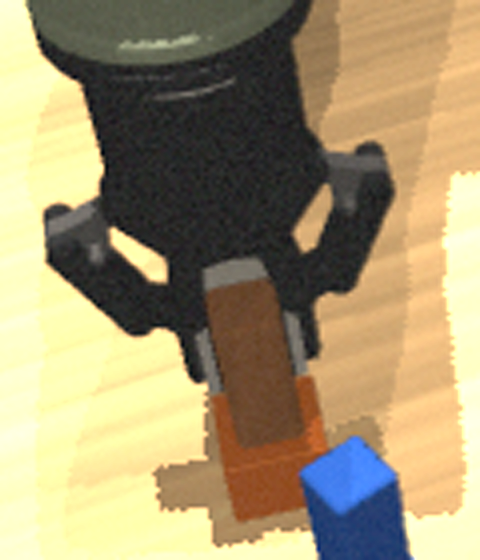

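Lower the last few millimetres slowly.

send_rows(motion=[0,0,0.3,0,0.2,0,0,0.5,0,0.2,0,0,0.5,0,0.2])

```text
time: 23.68
ee_pos: [0.5927, -0.302, 0.0419]
eef_rot: [-0.0, 0.078, 0.997, -0.0]
contact_force: [-0.4, 0.1, -2.0]
gripper_width: 0.0275
```

send_rows(motion=[0,0,0.1,0,0.2,0,0,0.1,0,0.2])

```text
time: 23.92
ee_pos: [0.5929, -0.3022, 0.0413]
eef_rot: [0.0, 0.078, 0.997, -0.0]
contact_force: [-1.4, -0.2, 3.2]
gripper_width: 0.0276
```

Bench contact felt (-2.0 → +3.2 N). Release and rise.

send_rows(motion=[0,0,0,0,0.4,0,0,0,0,0.7,0,0,0,0,0.8,0,0,0,0,0.8,0,0,0,0,0.8,0,0,-1,0,0.8,0,0,-3,0,0.8])

```text
time: 24.8
ee_pos: [0.5925, -0.3019, 0.0714]
eef_rot: [-0.0, 0.078, 0.997, 0.0]
contact_force: [-0.5, -0.5, 0.9]
gripper_width: 0.0682
```

send_rows(motion=[0,0,-4,0,0.8,0,0,-8,0,0.8,0,0,-12,0,0.8,8,0,-16,0,0.8,14,0,-16,0,0.8,14,0,-16,0,0.8,14,0,-16,0,0.8])

```text
time: 25.68
ee_pos: [0.4535, -0.2805, 0.2324]
eef_rot: [0.001, 0.079, 0.997, -0.001]
contact_force: [-0.3, 0.0, 0.8]
gripper_width: 0.0684
```

```bash
python3 - <<'E'
from h import *
s=get_image('scene')[:,:,::-1];t=get_image('top')[:,:,::-1]
cv2.imwrite('pics/f_s.png',s);cv2.imwrite('pics/f_t.png',t)
b=cv2.resize(s[130:330,150:450],None,fx=2.6,fy=2.6,interpolation=cv2.INTER_CUBIC)
cv2.imwrite('pics/f.png',np.clip(b.astype(int)*1.7,0,255).astype('uint8'))
o=get_obs();print(o['time'],o['ee_pos'],o['contact_force'],o['gripper_width'])
E
```

```text
25.775 [ 0.4549982  -0.28020686  0.23142304] [ 0.68672954 -0.1271951   0.37192815] 0.06855418908540582
```

View pics/f.png

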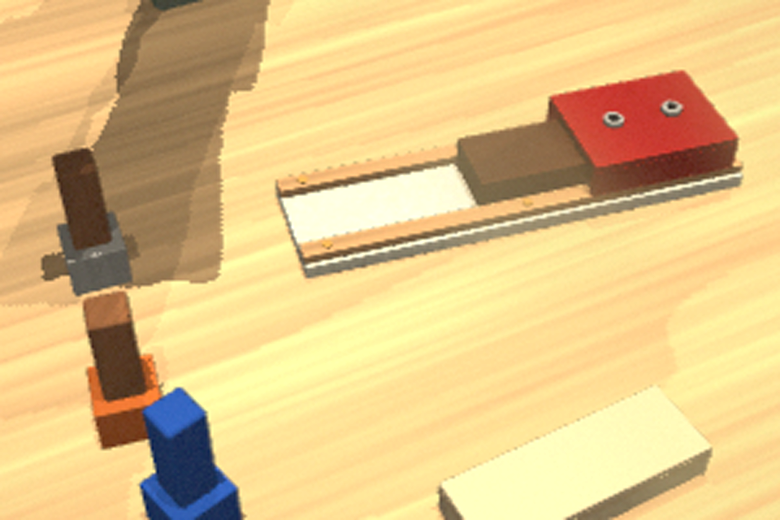

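View pics/f_t.png

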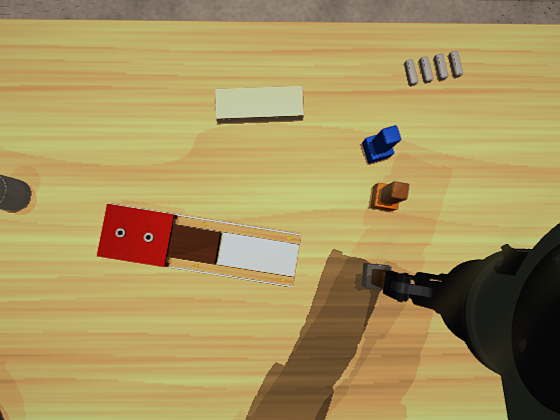

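Tapper stands upright at top px (388,196), steel and blue blocks unmoved, and the stave end is at top px (219,248). A last measurement of the stave's position.

```bash
python3 - <<'E'
from h import *
t=cv2.imread('pics/f_t.png').astype(int)
b=t.sum(2)
P=[];
for k in(-.02,-.01,0,.01,.02):
    xs=np.arange(-.06,-.01,.0005)
    v=[cv2.remap(b.astype(np.float32),*[np.float32([[c]]) for c in proj('top',[*j2w(x,k),.04])],cv2.INTER_LINEAR)[0,0] for x in xs]
    i=np.argmax(-np.diff(np.convolve(v,np.ones(3)/3,'same')[2:-2]));P.append(xs[i+2])
print(np.round(P,4))
cv2.imwrite('pics/f2.png',cv2.resize(t[190:300,90:310].astype('uint8'),None,fx=3.6,fy=3.6,interpolation=cv2.INTER_CUBIC))
E
```

```text
[-0.0355 -0.0355 -0.0355 -0.0365 -0.0355]
```

```bash
python3 -c "
from h import *
hand_in()"
```

```text
the job is handed in; nothing more can be done
```

The walnut stave is home against the stop, the orange tapping block stands upright where it started, and the job is handed in at about 26 s of the 51 allowed.

- **Tapping:** I gripped the orange-headed block by the handle and moved the stave in eight taps. Seven were about 8–11 mm each, and the last was a 1 mm tap against the stop. I drew the head back about 14–25 mm after each tap.
- **Reaching the stop:** On the last tap the force along the channel rose to 5.4 N, then to 8.8 N on a further 1 mm step with almost no travel.
- **Final checks:** In the top view the stave's near end measures jig x ≈ -35.5 mm, against -35 for home. The last pictures show the tapping block released upright off the jig, the steel and blue blocks where they stood, and the gripper clear.
- **Disagreements:**
  - The fingertips showed about 20 mm higher in the pictures than the tool reading implied, so I regripped once, 13 mm lower, before lifting.
  - At the stop, the arm's own position put the striking face near -32 mm, about 3 mm off the camera figure.

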